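# Unstack the paste cups and shut them in the drying station

### The arm

A 7-joint arm with a two-finger parallel gripper is mounted at the origin on the work surface; the furniture and walls round the work are solid. World frame = base frame: x ahead of the robot, y to its left, z up, the work surface at z = 0. Lengths are in mm, angles in rad, forces in N, time in s.
With the tool pointing down it reaches from about 400 to 875 mm from the base axis. Payload 4.4 kg.
Tool frame: the origin (TCP) lies at the very end of the fingers, on their centre line; the grasp point (between the pads) lies 19 mm behind it; z points along the fingers, y is the line along which they close (so a half turn about z gives the same grasp; the last joint's range is limited). The gripper opens to 85 mm and grips with 20 to 120 N. Pads are 22 mm wide; open, the fingers measure 114 mm over their backs; the gripper's body (76 mm by 85 mm) begins 54 mm behind the grasp point. The pads swing forward as they close: fully open they stand 13 mm farther back than shut.
Start: joints at [-1.269, 0.628, 0.038, 1.517, -0.027, 0.996, -0.02], TCP at [233.694, 606.552, 231.313] pointing down, gripper open.
Joint ranges: [-3.06, 3.06], [-0.37, 2.12], [-1.25, 1.32], [0.18, 2.47], [-1.1, 4.24], [0.23, 1.98], [-2.94, 2.94]. Speed limits (rad/s): [2.57, 2.57, 3.14, 3.14, 3.14, 3.14, 3.14].

### API

Orientations are given as [roll, pitch, yaw] about the fixed x, y, z axes, in that order (R = Rz(yaw) Ry(pitch) Rx(roll)).
In Python, from cell import monitor, viewer, workorder gives the robot as it stands.
- The arm moves only by the tool arm_command, never from a script. Its argument "series" is one flat list of numbers, 5 for each row, row after row: the opening in per cent of the stroke, from 0 (shut) to 100 (fully open), then the shift along the tool's x, y, z in cm, then the turn about the tool's z in degrees. In form: [claw, x, y, z, roll, claw, x, y, z, roll, ...]. A call has exactly 5 rows; each row is the pose to reach, as a shift and turn from the pose commanded when the call began, along the tool's axes at that moment; what a row does not reach only later rows make up. A row lasts 1/12 s, in which the tool goes at most 41.7 mm and 7.16 degrees, less where a joint would pass 70% of its speed; a pose out of reach is approached as far as the arm can. A call with a gripper value outside its range is refused whole. The fingers move at their own pace and stop on an object; the grip force is fixed at half the most. Time passes only in rows, so rows that repeat a pose let the fingers close, or fill a call up. It gives the time, the measured TCP pose, the force, the opening and the grip force at its end, in the units of the state.
- monitor.read_state(): the state, without advancing time (a new reading comes with each control period).
- viewer.get_image(name): name is "scene" or "top" or "wrist"; returns (picture, depth): 420x560x3 uint8, red, green, blue; 420x560 float32, mm along the optical axis (not along the pixel's ray), 0 where there is no reading.
- viewer.camera_model(name): a dict with "mtx" (3x3 intrinsics, pixels), "R" (3x3) and "t" (3): a world point X has camera coordinates R X + t. Camera axes: x right, y down, z forward; pixel columns grow to the right and rows downward; lengths in mm; the calibration is good to about 2 mm. A picture is of the moment at which its call begins: read the wrist's pose just before it. camera_model takes no time and is no camera call; for the wrist camera it gives the pose at the moment of the call.
- workorder.finish_job(): hands the job in; it is judged then, once.
The state is a dict: "clock": time; "qpos": joint angles; "qd": joint speeds; "tau": joint torques, N m; "eef_pos": TCP position; "tool_rot": TCP orientation; "force": force on the tool from outside, world axes, zero at the start; "torque": the same for the moment, N m; "width": finger opening in mm; "gripper_force": force on a finger pad.
Only numpy, scipy, OpenCV 4.12 (cv2) and the standard library are available. Lean on these libraries where they do the work, as an engineer would, in place of code of your own. Each camera call takes 0.05 s, during which the arm holds its last target. There are 200 camera calls.

### The job

The washed blue paste cups are to be dried: draw the white carriage right out to its loading stop, then lift the blue cups one by one straight off their nested stacks, leaving the white bottom cups standing where they are, and stand each blue cup upright on a ring mark of its own on the carriage. When all are loaded, put the clear cover over them so that it sits flat on the carriage inside the rim, then slide the carriage fully home against the blower's stop.

Things in the scene. Friction and masses are not known exactly. Their poses are not given: they have to be found in the camera images.
- carriage (a joint): slide of the white carriage on its runners, in m: 0 = home, against the blower's rubber stop; 0.13 = right out against the loading stop at the other end. It stays where it is left; about 3 N moves it
- post (a point): middle of the carriage's upright red handle post, 20 mm in diameter, standing free from 39 mm below to 26 mm above this point, on the robot's side of the carriage, 125 mm from the carriage's centre. Post, axes: y points along the runners towards the blower (home), -y towards the loading stop, x across the runners away from the robot
- tray (a point): centre of the carriage's flat top, 21 mm above the table; same axes as the post. White square 190 x 190 mm with a rim 9 mm high, 176 x 176 mm inside the rim. The grey blower (120 mm high) at the home end has a lip, 102 mm above the table, that overhangs the home carriage by 40 mm
- cover_grip (a point): grip point of the clear dust cover with its black bar handle: the handle is 80 mm long along this frame's x, 14 mm thick along y, and reaches from 24 mm below to 14 mm above this point. The cover is a square box 166 x 166 mm outside, 158 mm inside, open underneath, 66 mm high without its handle, 62 mm inside, 0.22 kg; its sides are parallel to x and y
- cover_foot (a point): centre of the cover's lower edge, 90 mm below cover_grip, same axes; in place it is level with point tray, inside the rim with 5 mm to spare all round (either way round, or a quarter turn). Beyond the parked cover (x over 0.68, y 0.2 to 0.5) a tool case stands with its lid up: carry the cover past it on the robot side
- a0_c (a point): white cup at the bottom of stack A, 0.15 kg; same shape as the blue ones. Stays
- b0_c (a point): white cup at the bottom of stack B, 0.15 kg; same shape as the blue ones. Stays
- a1_c (a point): blue cup, 54 mm high: solid tapered foot (dia 42-45, 22 high) under an open straight collar (dia 54, 32 high). Nested, its foot sits with 1 mm play in the cup below; only the 32 mm collar shows: grip across its top part, fingertips under 30 mm below the rim, or the cup below is held too. Point: on the axis, half-way up; z up the axis. First blue cup of stack A, nested in the white one
- a2_c (a point): blue cup, 54 mm high: solid tapered foot (dia 42-45, 22 high) under an open straight collar (dia 54, 32 high). Nested, its foot sits with 1 mm play in the cup below; only the 32 mm collar shows: grip across its top part, fingertips under 30 mm below the rim, or the cup below is held too. Point: on the axis, half-way up; z up the axis. Second blue cup of stack A, nested in a1; absent in some runs
- b1_c (a point): blue cup, 54 mm high: solid tapered foot (dia 42-45, 22 high) under an open straight collar (dia 54, 32 high). Nested, its foot sits with 1 mm play in the cup below; only the 32 mm collar shows: grip across its top part, fingertips under 30 mm below the rim, or the cup below is held too. Point: on the axis, half-way up; z up the axis. First blue cup of stack B, nested in the white one
- b2_c (a point): blue cup, 54 mm high: solid tapered foot (dia 42-45, 22 high) under an open straight collar (dia 54, 32 high). Nested, its foot sits with 1 mm play in the cup below; only the 32 mm collar shows: grip across its top part, fingertips under 30 mm below the rim, or the cup below is held too. Point: on the axis, half-way up; z up the axis. Second blue cup of stack B, nested in b1; absent in some runs
- mark0 (a point): centre of a grey ring mark (58 mm across) on the carriage's top, at -38, -38 mm from the tray centre in the tray's axes
- mark1 (a point): centre of a grey ring mark (58 mm across) on the carriage's top, at -38, 38 mm from the tray centre in the tray's axes
- mark2 (a point): centre of a grey ring mark (58 mm across) on the carriage's top, at 38, -38 mm from the tray centre in the tray's axes
- mark3 (a point): centre of a grey ring mark (58 mm across) on the carriage's top, at 38, 38 mm from the tray centre in the tray's axes
- cover: the dust cover as a whole; origin at cover_foot
There are look-alikes about, which are no part of the job. What is shaped like the part that bears a2_c but green or yellow is not meant.

How it is judged:
By the outcome, as a careful person would: the job done as asked, in the order asked, and still so for the second after the job is handed in, with the robot touching nothing.
Of a2, b2 only 1 to 2 are there at a start; the rules pass over those that are not, and their reading is None.
At some moment in a run one of cover may be knocked a few centimetres aside while the robot is not near it.
It also fails if it takes over 210 s, if anything falls off the work surface, if the arm or the gripper's body presses on something with over 40 N, if the wrist force passes 120 N, or if a joint passes its speed limit or range.

## Working session

There is one attempt and no reset: what is moved stays moved. The work goes in short steps, Python scripts to look and compute and a tool call to move; the robot and the scene stay as the last step left them, time stands still between calls to the robot, and variables do not carry over. Pictures are saved under pics/ and viewed, at most 18 in all, crops included, and the job is handed in when it is done.

Besides the shell and the picture viewer there is one more tool, called after "Request:" as name(argument=value, ...) on one line, values as JSON. arm_command: Moves the arm, as the interface text tells. Its arguments: {"type":"object","properties":{"series":{"type":"array","items":{"type":"number"}}},"required":["series"]}

```bash
mkdir -p pics; ls; cat > h.py <<'E'
import numpy as np, cv2
from cell import monitor, viewer, workorder
def shot(cam,name):
    m=viewer.camera_model(cam); p,d=viewer.get_image(cam)
    cv2.imwrite(f'pics/{name}.png',p[:,:,::-1]); np.savez(f'pics/{name}.npz',p=p,d=d,K=m['mtx'],R=m['R'],t=m['t'])
    return p,d,m
def cloud(name):
    z=np.load(f'pics/{name}.npz'); d=z['d']; v,u=np.indices(d.shape)
    c=np.stack([u,v,np.ones_like(u)],-1)@np.linalg.inv(z['K']).T*d[...,None]
    return z['p'],(c-np.ravel(z['t']))@z['R'],d>0
def st():
    s=monitor.read_state(); print({k:np.round(s[k],3).tolist() if s[k] is not None else None for k in('clock','eef_pos','tool_rot','force','width','gripper_force','qpos')}); return s
E
python3 - <<'E'
from h import *
st(); shot('top','top0'); shot('scene','scene0')
E
```

```text
pics
{'clock': 0.0, 'eef_pos': [233.481, 605.966, 230.408], 'tool_rot': [-3.14, 0.0, 2.774], 'force': [0.209, 1.018, -0.526], 'width': 85.613, 'gripper_force': 0.0, 'qpos': [-1.269, 0.629, 0.038, 1.518, -0.027, 0.996, -0.02]}
```

View pics/top0.png

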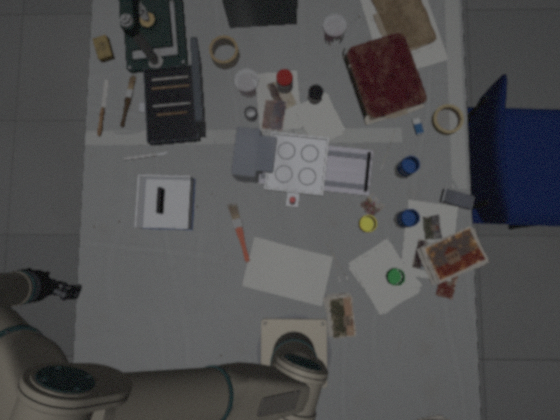

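View pics/scene0.png

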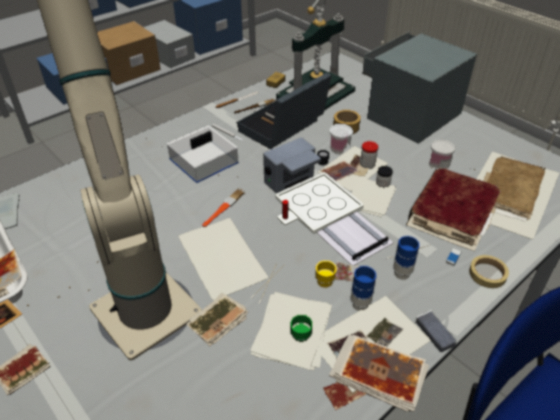

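The top view shows the tray at about (296,165), the post at (292,200), blue stacks at (408,166) and (408,218), and the cover at (164,202) with its bar along the image's vertical. The yellow and green cups are look-alikes.

```bash
python3 - <<'E'
from h import *
p,X,ok=cloud('top0')
for n,(u,v) in dict(tray=(297,165),m1=(285,174),post=(292,200),A=(408,165),B=(408,218),hand=(160,200),lip=(262,152),table=(220,270),rail=(348,170)).items():
    print(n,X[v-2:v+3,u-2:u+3].reshape(-1,3).round().tolist()[12], 'zmax',X[v-8:v+9,u-8:u+9,2].max().round())
hsv=cv2.cvtColor(p,cv2.COLOR_RGB2HSV)
for n,(u,v) in dict(A=(408,165),B=(408,218)).items():
    s=np.s_[v-18:v+18,u-18:u+18]; q=X[s].reshape(-1,3); h=hsv[s].reshape(-1,3)
    k=(h[:,0]>100)&(h[:,0]<125)&(h[:,1]>120)&(q[:,2]>30); q=q[k]
    zm=np.percentile(q[:,2],97); r=q[q[:,2]>zm-8]
    print(n,k.sum(),'ztop',zm.round(1),'c',((r.min(0)+r.max(0))/2).round(1),(r.max(0)-r.min(0)).round(1))
s=np.s_[185:215,145:175]; q=X[s].reshape(-1,3); g=p[s].reshape(-1,3).max(1)<60; q=q[g]; r=q[q[:,2]>80]
print('handle',g.sum(),len(r),r.min(0).round(1),r.max(0).round(1)); print(cv2.minAreaRect(r[:,:2].astype(np.float32)))
s=np.s_[130:200,262:332]; q=X[s].reshape(-1,3); w=(p[s].reshape(-1,3).min(1)>100)&(q[:,2]>10)&(q[:,2]<40)
print('tray',cv2.minAreaRect(q[w][:,:2].astype(np.float32)),np.median(q[w][:,2]))
s=np.s_[190:210,282:302]; q=X[s].reshape(-1,3);h=p[s].reshape(-1,3).astype(int); w=h[:,0]>h[:,1]*1.6
print('post',w.sum(),q[w].mean(0),q[w].max(0))
crop=cv2.resize(p[120:250,110:440],None,fx=2.4,fy=2.4,interpolation=cv2.INTER_CUBIC); cv2.imwrite('pics/c0.png',np.clip(crop[:,:,::-1]*1.6,0,255))
E
```

```text
tray [585.0, -12.0, 23.0] zmax 28.0
m1 [556.0, 27.0, 23.0] zmax 1324.0
post [465.0, 4.0, 80.0] zmax 93.0
A [572.0, -349.0, 84.0] zmax 124.0
B [410.0, -343.0, 89.0] zmax 125.0
hand [463.0, 402.0, 103.0] zmax 1324.0
lip [604.0, 94.0, 125.0] zmax 1324.0
table [249.0, 235.0, -5.0] zmax 8.0
rail [573.0, -178.0, 4.0] zmax 1324.0
A 221 ztop 118.9 c [ 566.3 -344.5  117.4] [48.6 49.7 13.1]
B 215 ztop 118.7 c [ 409.6 -336.4  117.7] [44.3 42.5 13.9]
handle 143 134 [426.3 399.6  80.6] [499.7 412.6 110.3]
((463.01226806640625, 406.14544677734375), (12.239013671875, 73.20858001708984), 88.3423843383789)
tray ((590.162353515625, -10.608596801757812), (223.18927001953125, 229.8542938232422), 89.45587921142578) 20.851138151371124
post 12 [466.36729695   4.50936344  85.10140168] [471.4264893    7.56155834  93.17381582][ WARN:0@0.227] global loadsave.cpp:1063 imwrite_ Unsupported depth image for selected encoder is fallbacked to CV_8U.
```

View pics/c0.png

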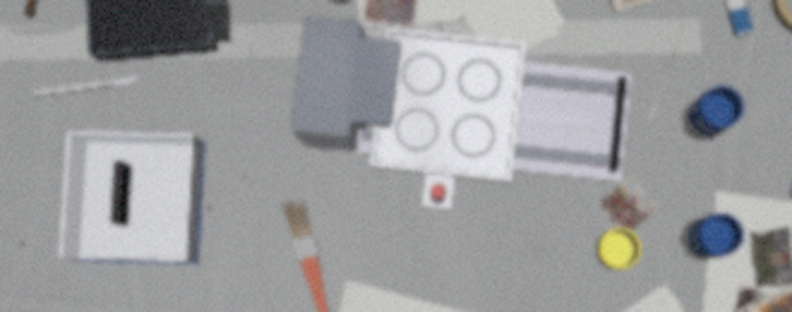

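The enlarged view shows the four ring marks at crop pixels (423,74), (480,80), (416,129) and (473,135). The carriage is turned about 6° and the post is at (437,192). Both stack tops are at about 118 mm, so there are four blue cups.

```bash
cat >> h.py <<'E'
def ray(name,u,v,z):
    n=np.load(f'pics/{name}.npz'); R=n['R']; t=np.ravel(n['t']); c=-R.T@t
    d=R.T@np.linalg.inv(n['K'])@[u,v,1.]; return c+d*(z-c[2])/d[2]
def plan(x,y,z,yawdeg):
    s=monitor.read_state(); e=s['eef_pos']; yw=s['tool_rot'][2]
    d=np.array([x,y,z])-e; tx=np.array([np.cos(yw),np.sin(yw)]); ty=np.array([np.sin(yw),-np.cos(yw)])
    r=(np.degrees(yw)-yawdeg+180)%360-180
    return np.round([d[:2]@tx/10,d[:2]@ty/10,-d[2]/10,r],2).tolist()
E
python3 - <<'E'
from h import *
P=[ray('top0',110+(a+.5)/2.4-.5,120+(b+.5)/2.4-.5,21) for a,b in((423,74),(480,80),(416,129),(473,135))]
P=np.array(P); c=P.mean(0); print(P.round(1),c.round(1))
x=(P[0]+P[1]-P[2]-P[3])/2; y=(P[0]+P[2]-P[1]-P[3])/2
print(np.linalg.norm(x),np.linalg.norm(y),np.degrees(np.arctan2(x[1],x[0])),np.degrees(np.arctan2(-y[0],y[1])))
st(); print(plan(464,4,200,174))
E
```

```text
[[633.4  23.7  21. ]
 [625.  -53.   21. ]
 [558.3  33.   21. ]
 [550.1 -43.3  21. ]] [591.7  -9.9  21. ]
75.61658933096872 76.93549634635667 -7.207154983428124 -6.216242246588577
{'clock': 0.1, 'eef_pos': [233.478, 606.023, 230.478], 'tool_rot': [-3.14, 0.0, 2.774], 'force': [0.042, 1.051, -0.565], 'width': 85.347, 'gripper_force': 0.0, 'qpos': [-1.269, 0.629, 0.038, 1.518, -0.027, 0.996, -0.02]}
[-43.16, -47.89, 3.05, -15.07]
```

Request:
arm_command(series=[100,-2.6,-2.9,0,-3.1,100,-5.2,-5.8,0,-6.2,100,-7.8,-8.7,0,-9.3,100,-10.4,-11.6,0,-12.4,100,-13,-14.5,0,-15.6])

```text
clock: 0.52
eef_pos: [303.0, 422.5, 230.9]
tool_rot: [-3.141, -0.0, 3.049]
force: [1.0, 0.2, 0.5]
width: 85.3
gripper_force: 0.0
```

```bash
python3 - <<'E'
from h import *
st(); print(plan(467,4,200,173.5))
E
```

```text
{'clock': 0.517, 'eef_pos': [303.02, 422.47, 230.938], 'tool_rot': [-3.141, -0.0, 3.049], 'force': [1.012, 0.234, 0.476], 'width': 85.293, 'gripper_force': 0.0, 'qpos': [-0.976, 0.443, -0.038, 1.877, 0.022, 0.823, 0.453]}
[-20.19, -40.16, 3.09, 1.21]
```

Request:
arm_command(series=[100,-1.8,-3.6,0,1.2,100,-3.6,-7.2,0,1.2,100,-5.4,-10.8,0,1.2,100,-7.2,-14.4,0,1.2,100,-9,-18,0,1.2])

```text
clock: 0.93
eef_pos: [375.4, 234.8, 231.2]
tool_rot: [-3.141, -0.0, 3.025]
force: [0.7, 0.9, 0.7]
width: 85.1
gripper_force: 0.0
```

Request:
arm_command(series=[100,-1.8,-3.6,0,0,100,-3.6,-7.2,0,0,100,-5.4,-10.8,0,0,100,-7.2,-14.4,0,0,100,-9,-18,0,0])

```text
clock: 1.35
eef_pos: [443.8, 45.6, 231.3]
tool_rot: [3.142, -0.0, 3.025]
force: [1.1, 0.2, 0.1]
width: 85.4
gripper_force: 0.0
```

```bash
python3 - <<'E'
from h import *
s=st(); print(plan(467,4,200,173.5)); p,d,m=shot('wrist','w1')
R=np.array(m['R']);print('cam',(-R.T@np.ravel(m['t'])).round(1),R.round(2).tolist())
E
```

```text
{'clock': 1.35, 'eef_pos': [443.824, 45.559, 231.27], 'tool_rot': [3.142, -0.0, 3.025], 'force': [1.129, 0.245, 0.103], 'width': 85.443, 'gripper_force': 0.0, 'qpos': [-0.196, 0.342, 0.041, 2.059, -0.02, 0.741, 1.312]}
[-2.78, -3.86, 3.13, -0.17]
cam [366.8  54.7 373.1] [[0.12, 0.99, -0.0], [0.95, -0.11, 0.3], [0.3, -0.03, -0.95]]
```

View pics/w1.png

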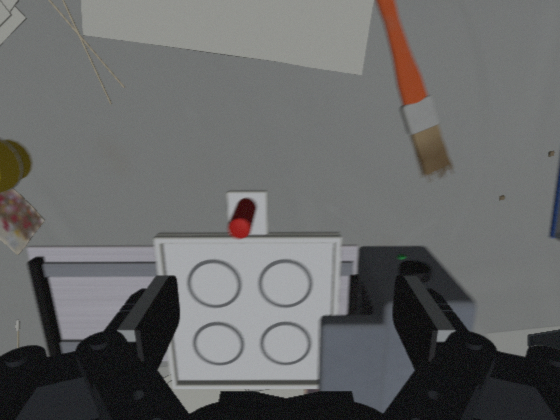

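The wrist view shows the rings at (215,283), (285,283), (219,343) and (286,343), the post's red top at (240,228) and its foot at about (247,203).

```bash
python3 - <<'E'
from h import *
P=np.array([ray('w1',*q,21) for q in((215,283),(285,283),(219,343),(286,343))]);print(P.round(1),P.mean(0).round(1))
p,X,ok=cloud('w1')
h=p.astype(int); w=(h[...,0]>2*h[...,1])&(np.indices(ok.shape)[1]<270)&(np.indices(ok.shape)[0]>190)&(np.indices(ok.shape)[0]<245)&(np.indices(ok.shape)[1]>220)
q=X[w]; zt=np.percentile(q[:,2],95); t=q[q[:,2]>zt-4]; print(w.sum(),zt,t.mean(0),(t.min(0)+t.max(0))/2, np.median(X[300:325,240:260].reshape(-1,3),0))
E
```

```text
[[551.2 -43.   21. ]
 [559.8  31.3  21. ]
 [626.6 -51.6  21. ]
 [635.4  23.6  21. ]] [593.2  -9.9  21. ]
644 85.96704367007762 [467.31970092   4.81949002  87.19831559] [422.47380451  24.78587804 227.54249034] [591.23281773 -11.63184822  20.11543555]
```

Request:
arm_command(series=[100,-1.5,-2,1,-0.2,100,-2.9,-3.8,3,-0.2,100,-2.9,-3.8,7,-0.2,100,-2.9,-3.8,11,-0.2,100,-2.9,-3.8,14,-0.2])

```text
clock: 1.82
eef_pos: [467.3, 6.0, 89.0]
tool_rot: [-3.141, -0.001, 3.027]
force: [-0.4, 0.9, -0.4]
width: 85.6
gripper_force: 0.0
```

Request:
arm_command(series=[100,0,0,3,0,60,0,0,4.9,0,10,0,0,4.9,0,10,0,0,4.9,0,10,0,0,4.9,0])

```text
clock: 2.23
eef_pos: [468.7, 6.5, 43.1]
tool_rot: [3.141, 0.001, 3.029]
force: [-0.1, -0.0, -0.2]
width: 38.6
gripper_force: 0.0
```

Request:
arm_command(series=[10,0,0,0,0,10,0,0,0,0,10,0,-0.5,0,0,10,0,-1,0,0,10,0,-1.5,0,0])

```text
clock: 2.65
eef_pos: [467.6, -7.6, 43.9]
tool_rot: [3.14, 0.003, 3.03]
force: [-0.8, 3.0, 5.8]
width: 18.7
gripper_force: 58.6
```

Request:
arm_command(series=[10,0,-1.2,0,0,10,0,-2.5,0,0,10,0,-3.8,0,0,10,0,-5.1,0,0,10,0,-6.4,0,0])

```text
clock: 3.07
eef_pos: [460.3, -71.5, 43.9]
tool_rot: [3.14, 0.003, 3.03]
force: [-0.4, 3.4, 7.0]
width: 19.0
gripper_force: 58.7
```

Request:
arm_command(series=[10,0,-1.2,0,0,10,0,-2.4,0,0,10,0,-3.4,0,0,10,0,-4,0,0,10,0,-4.5,0,0])

```text
clock: 3.48
eef_pos: [455.7, -112.7, 43.9]
tool_rot: [3.136, 0.003, 3.032]
force: [1.6, 25.1, 10.0]
width: 18.6
gripper_force: 60.3
```

Request:
arm_command(series=[10,0,-0.3,0,0,10,0,-0.6,0,0,10,0,-0.8,0,0,10,0,-1,0,0,10,0,-1,0,0])

```text
clock: 3.9
eef_pos: [455.7, -112.6, 43.9]
tool_rot: [3.127, 0.002, 3.043]
force: [2.8, 37.3, 11.9]
width: 18.6
gripper_force: 62.2
```

Request:
arm_command(series=[10,0,0.8,0,0,100,0,1.2,0,0,100,0,1.2,0,0,100,0,1.2,0,0,100,0,1.2,-2,0])

```text
clock: 4.32
eef_pos: [452.4, -115.9, 60.5]
tool_rot: [-3.141, -0.005, 3.027]
force: [-0.4, -0.8, -0.3]
width: 66.3
gripper_force: 0.0
```

Request:
arm_command(series=[100,0,0,-4,0,100,0,0,-8,0,100,0,0,-12,0,100,0,0,-15,0,100,0,0,-18,0])

```text
clock: 4.73
eef_pos: [454.0, -116.5, 244.6]
tool_rot: [-3.141, 0.002, 3.026]
force: [-0.1, -0.1, -0.1]
width: 85.2
gripper_force: 0.0
```

```bash
python3 - <<'E'
from h import *
st(); shot('wrist','w2')
E
```

```text
{'clock': 4.733, 'eef_pos': [453.998, -116.519, 244.64], 'tool_rot': [-3.141, 0.002, 3.026], 'force': [-0.102, -0.114, -0.106], 'width': 85.175, 'gripper_force': 0.0, 'qpos': [0.217, 0.353, -0.035, 1.988, 0.018, 0.799, 1.626]}
```

View pics/w2.png

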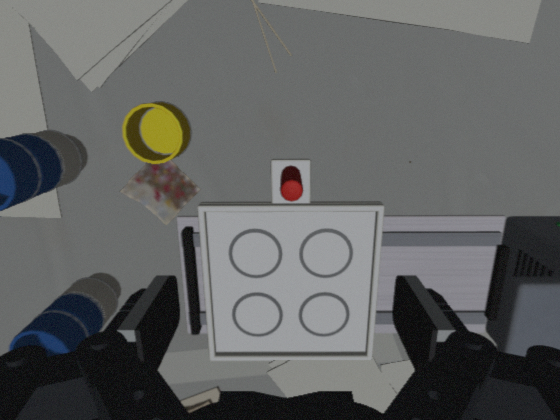

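The wrist view shows the carriage against the black loading-stop bar (x≈190–200, tray edge at 203). The rings are at (255,253), (326,253), (258,314) and (324,314).

```bash
python3 - <<'E'
from h import *
P=np.array([ray('w2',*q,21) for q in((255,253),(326,253),(258,314),(324,314))]);print(P.round(1),P.mean(0).round(1))
for q in((202,280),(196,280),(185,280)): print(q,ray('w2',*q,21).round(1),ray('w2',*q,5).round(1))
p,X,ok=cloud('w2'); print(X[280,180:215:2].round(0).tolist())
hsv=cv2.cvtColor(p,cv2.COLOR_RGB2HSV)
for n,(v0,v1) in dict(B=(120,225),A=(270,360)).items():
    s=np.s_[v0:v1,0:120]; k=(hsv[s][...,0]>100)&(hsv[s][...,0]<125)&(hsv[s][...,1]>120); q=X[s][k]; print(n,len(q),np.percentile(q,[2,98],axis=0).round(1).tolist())
E
```

```text
[[ 538.1 -159.9   21. ]
 [ 546.9  -83.7   21. ]
 [ 613.8 -167.2   21. ]
 [ 622.4  -92.3   21. ]] [ 580.3 -125.8   21. ]
(202, 280) [ 563.6 -222.7   21. ] [ 571.8 -227.8    5. ]
(196, 280) [ 562.9 -229.3   21. ] [ 571.  -234.7    5. ]
(185, 280) [ 561.5 -241.4   21. ] [ 569.5 -247.3    5. ]
[[572.0, -255.0, -1.0], [572.0, -253.0, -1.0], [569.0, -248.0, 5.0], [562.0, -240.0, 21.0], [562.0, -238.0, 22.0], [377.0, -107.0, 386.0], [562.0, -234.0, 22.0], [563.0, -232.0, 19.0], [566.0, -232.0, 14.0], [571.0, -232.0, 5.0], [571.0, -230.0, 5.0], [571.0, -227.0, 7.0], [560.0, -218.0, 28.0], [560.0, -216.0, 29.0], [561.0, -214.0, 28.0], [563.0, -213.0, 24.0], [566.0, -212.0, 19.0], [565.0, -210.0, 21.0]]
B 2997 [[387.8, -353.1, 61.4], [434.7, -315.0, 117.8]]
A 2994 [[439.6, -370.5, 61.5], [589.7, -185.4, 299.1]]
```

```bash
python3 - <<'E'
from h import *
c=np.array([592.9,-10]); c2=np.array([580.3,-125.8]); a=np.radians(-6.5); ex=np.array([np.cos(a),np.sin(a)]); ey=np.array([-np.sin(a),np.cos(a)])
for n in('w1','w2'):
    p,X,ok=cloud(n)
    Q=X.reshape(-1,3); L=np.stack([(Q[:,:2]-c)@ex,(Q[:,:2]-c)@ey,Q[:,2]],1)
    k=(L[:,2]>90)&(L[:,2]<130)&(abs(L[:,0])<60)&(L[:,1]<200); print(n,'lip y min',np.percentile(L[k][:,1],[0.5,2,10]) if k.any() else None)
    if n=='w2':
        for lo in(-10,5,0): pass
        k=(abs(L[:,0]+20)<15)&(L[:,2]<60)&(abs(L[:,1])<260)
        for y in list(range(-240,-200,3))+list(range(60,130,4)):
            m=k&(abs(L[:,1]-y)<1.5); print(y,m.sum(),np.median(L[m][:,2]).round(0) if m.any() else None,end='; ')
E
```

```text
w1 lip y min [67.68651151 68.2362676  74.12815081]
w2 lip y min [-361.07231603 -360.05594174 -335.41801928]
-240 61 5.0; -237 18 5.0; -234 11 20.0; -231 62 21.0; -228 68 21.0; -225 104 20.0; -222 123 7.0; -219 55 5.0; -216 0 None; -213 8 28.0; -210 66 29.0; -207 85 29.0; -204 103 21.0; -201 72 20.0; 60 62 5.0; 64 67 5.0; 68 67 5.0; 72 60 5.0; 76 71 5.0; 80 65 5.0; 84 67 5.0; 88 63 5.0; 92 65 5.0; 96 60 5.0; 100 65 5.0; 104 65 5.0; 108 248 17.0; 112 106 22.0; 116 237 35.0; 120 14 30.0; 124 0 None; 128 0 None;
```

The numbers show the carriage was about 13 mm out at the start and is now about 129 mm out, hard against its stop. Next I look at the stacks from close up.

Request:
arm_command(series=[100,0.3,-4,0.4,7,100,0.7,-8,0.8,14,100,1.1,-12,1.2,21,100,1.5,-16,1.6,28,100,1.8,-20,2,35])

```text
clock: 5.2
eef_pos: [412.0, -314.6, 222.2]
tool_rot: [-3.141, 0.0, 2.409]
force: [1.2, -0.1, 0.5]
width: 85.4
gripper_force: 0.0
```

```bash
python3 - <<'E'
from h import *
st(); print(plan(409.6,-336.4,220,128.5))
E
```

```text
{'clock': 5.2, 'eef_pos': [411.997, -314.625, 222.202], 'tool_rot': [-3.141, 0.0, 2.409], 'force': [1.226, -0.078, 0.484], 'width': 85.378, 'gripper_force': 0.0, 'qpos': [0.488, 0.456, 0.156, 1.896, -0.094, 0.796, 1.533]}
[-1.28, -1.78, 0.22, 9.54]
```

Request:
arm_command(series=[100,-0.6,-0.9,0.2,5,100,-1.3,-1.8,0.2,9.5,100,-1.3,-1.8,0.2,9.5,100,-1.3,-1.8,0.2,9.5,100,-1.3,-1.8,0.2,9.5])

```text
clock: 5.62
eef_pos: [411.5, -333.0, 220.1]
tool_rot: [3.141, -0.001, 2.254]
force: [-0.0, -0.1, -0.5]
width: 85.4
gripper_force: 0.0
```

```bash
cat >> h.py <<'E'
def rim(name,z0,z1,c,r=45):
    p,X,ok=cloud(name); hsv=cv2.cvtColor(p,cv2.COLOR_RGB2HSV)
    k=ok&(hsv[...,0]>95)&(hsv[...,0]<130)&(hsv[...,1]>90)&(np.hypot(X[...,0]-c[0],X[...,1]-c[1])<r)&(X[...,2]>z0)&(X[...,2]<z1)
    q=X[k]; (cx,cy),rad=cv2.minEnclosingCircle(q[:,:2].astype(np.float32))
    A=np.c_[2*q[:,:2],np.ones(len(q))]; f=np.linalg.lstsq(A,(q[:,:2]**2).sum(1),rcond=None)[0]
    print('rim',k.sum(),np.median(q[:,2]).round(1),'enc',round(cx,1),round(cy,1),round(rad,1),'lsq',f[:2].round(1),round(float(np.sqrt(f[2]+f[0]**2+f[1]**2)),1))
    return cx,cy
E
python3 - <<'E'
from h import *
st(); shot('wrist','w3'); rim('w3',113,124,(409.6,-336.4))
E
```

```text
{'clock': 5.617, 'eef_pos': [411.54, -332.976, 220.127], 'tool_rot': [3.141, -0.001, 2.254], 'force': [-0.03, -0.148, -0.46], 'width': 85.421, 'gripper_force': 0.0, 'qpos': [0.492, 0.477, 0.198, 1.87, -0.126, 0.808, 1.438]}
rim 1176 116.9 enc 412.1 -341.9 27.0 lsq [ 411.8 -341.7] 24.8
```

View pics/w3.png

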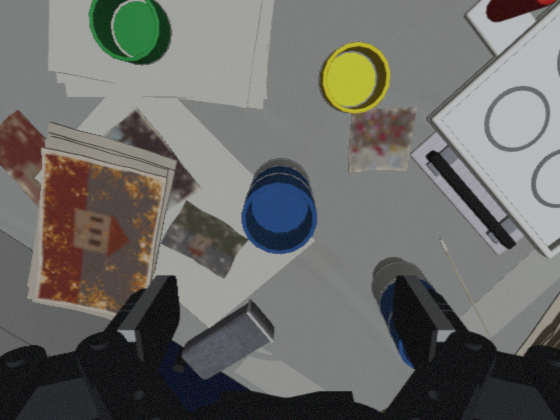

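The view shows stack B's top rim centred at (279,214), clear between the fingers. Stack A is at lower right, with its base at (397,275).

```bash
python3 - <<'E'
from h import *
print(ray('w3',279,214,118).round(1)); print(plan(412,-341.8,93,128.5))
E
```

```text
[ 409.8 -338.8  118. ]
[-0.72, -0.56, 12.72, 0.67]
```

Request:
arm_command(series=[100,-0.6,-0.6,1.5,0.7,100,-0.6,-0.6,5,0.7,100,-0.6,-0.6,9,0.7,100,-0.6,-0.6,12,0.7,100,-0.6,-0.6,12.7,0.7])

```text
clock: 6.08
eef_pos: [408.8, -338.8, 89.4]
tool_rot: [-3.14, -0.008, 2.242]
force: [-0.4, 0.3, 0.0]
width: 85.6
gripper_force: 0.0
```

Request:
arm_command(series=[60,0,0,0,0,50,0,0,0,0,40,0,0,0,0,40,0,0,0,0,40,0,0,0,0])

```text
clock: 6.5
eef_pos: [412.4, -343.2, 95.6]
tool_rot: [3.14, 0.005, 2.24]
force: [-0.1, -0.5, 7.5]
width: 52.1
gripper_force: 63.2
```

Request:
arm_command(series=[40,0,0,-0.6,0,40,0,0,-1.8,0,40,0,0,-4,0,40,0,0,-7.5,0,40,0,0,-11,0])

```text
clock: 6.92
eef_pos: [410.0, -341.4, 204.6]
tool_rot: [-3.141, -0.002, 2.24]
force: [1.2, -0.4, -0.7]
width: 51.7
gripper_force: 62.8
```

Request:
arm_command(series=[40,0.5,2.5,0,0,40,1.2,6,0,0,40,1.9,9.5,0,0,40,2.6,13,0,0,40,3.3,16.5,0,0])

```text
clock: 7.33
eef_pos: [520.6, -212.4, 204.3]
tool_rot: [3.141, 0.001, 2.239]
force: [0.0, -0.1, -0.7]
width: 52.2
gripper_force: 62.8
```

Request:
arm_command(series=[40,0.7,3.5,0,0,40,1.4,7,0,0,40,2.1,10.5,0,0,40,2.8,13.5,0,0,40,3.2,15.5,0,0])

```text
clock: 7.75
eef_pos: [623.5, -88.1, 204.0]
tool_rot: [3.139, -0.001, 2.244]
force: [0.1, -0.2, -0.4]
width: 51.9
gripper_force: 62.8
```

```bash
python3 - <<'E'
from h import *
st(); print(plan(622.3,-92.5,53.5,128.5)); shot('wrist','w4'); shot('top','t4')
c=cv2.imread('pics/t4.png')[130:240,360:450]; cv2.imwrite('pics/t4c.png',np.clip(cv2.resize(c,None,fx=4,fy=4,interpolation=cv2.INTER_CUBIC).astype(float)*1.6,0,255).astype('uint8'))
w=cv2.imread('pics/w4.png'); a=cv2.imread('pics/t4c.png'); cv2.imwrite('pics/m4.png',np.hstack([cv2.resize(w,(450,338)),cv2.resize(a,(276,338))]))
E
```

```text
{'clock': 7.75, 'eef_pos': [623.492, -88.127, 203.976], 'tool_rot': [3.139, -0.001, 2.244], 'force': [0.092, -0.196, -0.369], 'width': 51.875, 'gripper_force': 62.807, 'qpos': [-0.027, 0.635, 0.205, 1.612, -0.156, 0.909, 0.909]}
[-0.27, -0.37, 15.05, 0.06]
```

View pics/m4.png

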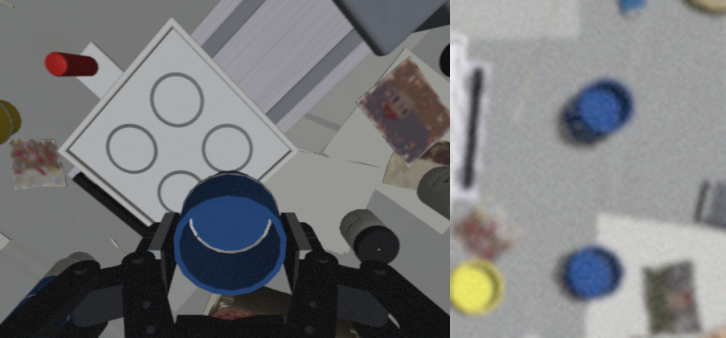

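The wrist view shows one blue cup held upright and the rings clear. Stack B still shows a blue cup. Now I lower it onto mark3.

Request:
arm_command(series=[40,-0.2,-0.3,3.5,0,40,-0.3,-0.4,7.5,0,40,-0.3,-0.4,11,0,40,-0.3,-0.4,13.5,0,40,-0.3,-0.4,14.5,0])

```text
clock: 8.27
eef_pos: [616.9, -98.0, 55.0]
tool_rot: [-3.136, -0.005, 2.239]
force: [-1.1, 0.1, -1.2]
width: 52.2
gripper_force: 62.8
```

Request:
arm_command(series=[40,0,0,0.2,0,40,0,0,0.4,0,40,0,0,0.5,0,40,0,0,0.5,0,40,0,0,0.5,0])

```text
clock: 8.68
eef_pos: [621.4, -97.7, 55.0]
tool_rot: [3.14, 0.002, 2.24]
force: [-0.2, 0.4, -0.1]
width: 51.6
gripper_force: 62.8
```

```bash
python3 - <<'E'
from h import *
st(); p,X,ok=cloud('t4')
for n,c in dict(A=(566,-344),B=(412,-342)).items(): rim('t4',50,135,c,40)
P=np.array([ray('w4',284,183,21),ray('w4',220,122,21),ray('w4',163,184,21)]);print(P.round(1))
E
```

```text
{'clock': 8.683, 'eef_pos': [621.399, -97.67, 54.965], 'tool_rot': [3.14, 0.002, 2.24], 'force': [-0.223, 0.404, -0.139], 'width': 51.648, 'gripper_force': 62.827, 'qpos': [0.018, 0.826, 0.156, 1.715, -0.2, 0.613, 0.957]}
rim 260 88.6 enc 568.1 -345.1 26.4 lsq [ 567.7 -345.4] 20.6
rim 201 55.5 enc 408.5 -340.1 26.3 lsq [ 409.8 -341. ] 19.2
[[ 622.7  -89.6   21. ]
 [ 546.3  -81.8   21. ]
 [ 537.8 -158.5   21. ]]
```

Request:
arm_command(series=[40,0.2,0.2,0,0,40,0.4,0.45,0,0,40,0.4,0.45,0.1,0,40,0.4,0.45,0.2,0,40,0.4,0.45,0.25,0])

```text
clock: 9.1
eef_pos: [622.2, -90.3, 52.7]
tool_rot: [3.14, -0.0, 2.241]
force: [-3.3, 3.3, 16.2]
width: 51.7
gripper_force: 64.5
```

Request:
arm_command(series=[40,0,0,0,0,40,0,0,0,0,40,0,0,0,0,40,0,0,0,0,40,0,0,0,0])

```text
clock: 9.52
eef_pos: [622.1, -90.3, 52.7]
tool_rot: [3.14, -0.0, 2.241]
force: [-2.9, 2.1, 11.8]
width: 52.0
gripper_force: 64.2
```

Request:
arm_command(series=[100,0,0,-0.1,0,100,0,0,-0.1,0,100,0,0,-0.1,0,100,0,0,-1.5,0,100,0,0,-4,0])

```text
clock: 9.93
eef_pos: [618.8, -91.2, 88.1]
tool_rot: [-3.137, -0.005, 2.24]
force: [0.3, 0.1, -0.5]
width: 85.5
gripper_force: 0.0
```

Request:
arm_command(series=[100,0,0,-4,0,100,0,0,-8,0,100,0,0,-11,0,100,-0.6,-3,-12,0,100,-1.2,-6,-12,0])

```text
clock: 10.35
eef_pos: [584.5, -137.4, 214.1]
tool_rot: [3.136, 0.005, 2.244]
force: [-0.2, -0.5, -0.5]
width: 85.3
gripper_force: 0.0
```

Request:
arm_command(series=[100,-0.8,-3.8,0,0,100,-1.6,-7.6,0,0,100,-2.4,-11.4,0,0,100,-3.2,-15.2,0,0,100,-4,-19,0,0])

```text
clock: 10.77
eef_pos: [456.0, -288.6, 210.6]
tool_rot: [-3.141, -0.0, 2.24]
force: [0.0, -0.9, -0.5]
width: 85.1
gripper_force: 0.0
```

Request:
arm_command(series=[100,-0.8,-3.6,0,0,100,-1.5,-7.1,0,0,100,-1.5,-7.1,1,0,100,-1.5,-7.1,1,0,100,-1.5,-7.1,1,0])

```text
clock: 11.18
eef_pos: [411.0, -342.5, 200.2]
tool_rot: [3.141, -0.002, 2.239]
force: [0.8, 0.1, -0.1]
width: 85.4
gripper_force: 0.0
```

```bash
python3 - <<'E'
from h import *
st(); shot('wrist','w5'); shot('top','t5'); rim('w5',81,92,(411,-341)); print(plan(411,-341,61,128.5))
w=cv2.imread('pics/w5.png'); c=cv2.imread('pics/t5.png')[110:240,270:450]; c=np.clip(cv2.resize(c,(360,260),interpolation=cv2.INTER_CUBIC).astype(float)*1.6,0,255).astype('uint8')
o=np.zeros((338,810,3),'uint8'); o[:,:450]=cv2.resize(w,(450,338)); o[:260,450:]=c; cv2.imwrite('pics/m5.png',o[:,:800])
E
```

```text
{'clock': 11.183, 'eef_pos': [410.995, -342.548, 200.239], 'tool_rot': [3.141, -0.002, 2.239], 'force': [0.818, 0.146, -0.144], 'width': 85.446, 'gripper_force': 0.0, 'qpos': [0.504, 0.512, 0.205, 1.876, -0.145, 0.769, 1.456]}
rim 1072 84.9 enc 411.5 -341.9 26.7 lsq [ 411.4 -341.6] 24.8
[0.15, -0.04, 13.97, -0.03]
```

View pics/m5.png

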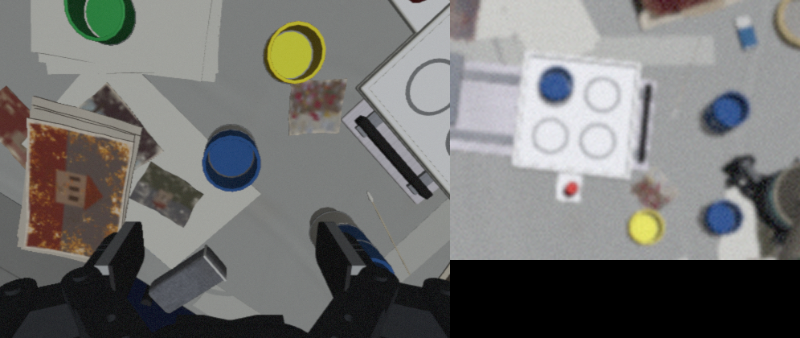

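The first cup stands within its ring (mark3), and stack B's remaining blue cup is at (232,158) in the view. I grip it next.

Request:
arm_command(series=[100,0.1,0.1,3.5,0,100,0.1,0.1,7.5,0,100,0.1,0.1,11,0,100,0.1,0.1,13.2,0,100,0.1,0.1,13.8,0])

```text
clock: 11.7
eef_pos: [410.7, -338.8, 59.5]
tool_rot: [-3.141, -0.006, 2.243]
force: [-0.3, 0.8, 0.8]
width: 85.2
gripper_force: 0.0
```

Request:
arm_command(series=[70,0,0,0,0,50,0,0,0,0,40,0,0,0,0,40,0,0,0,0,40,0,0,0,0])

```text
clock: 12.12
eef_pos: [412.8, -342.7, 64.9]
tool_rot: [3.14, 0.004, 2.24]
force: [0.3, -0.3, 7.2]
width: 51.9
gripper_force: 63.2
```

Request:
arm_command(series=[40,0,0,0,0,40,0,0,-0.6,0,40,0,0,-1.8,0,40,0,0,-4,0,40,0,0,-7.5,0])

```text
clock: 12.53
eef_pos: [409.8, -340.4, 137.2]
tool_rot: [-3.14, -0.005, 2.24]
force: [1.0, 0.4, -1.0]
width: 51.9
gripper_force: 62.8
```

Request:
arm_command(series=[40,0,0,-3,0,40,0,0.5,-6,0,40,0.1,3,-6.5,0,40,0.3,6.5,-6.5,0,40,0.4,10,-6.5,0])

```text
clock: 12.95
eef_pos: [487.8, -276.8, 205.1]
tool_rot: [3.14, 0.003, 2.237]
force: [0.4, -0.4, -1.6]
width: 51.8
gripper_force: 62.8
```

Request:
arm_command(series=[40,0.2,3.7,0,0,40,0.4,7.4,0,0,40,0.6,11,0,0,40,0.7,14,0,0,40,0.8,16.7,0,0])

```text
clock: 13.37
eef_pos: [614.9, -164.2, 203.7]
tool_rot: [3.14, 0.0, 2.242]
force: [0.5, -0.5, -1.2]
width: 51.9
gripper_force: 62.8
```

Request:
arm_command(series=[40,0,0,2,0,40,0,0,5,0,40,0,0,8,0,40,0,0,10,0,40,0,0,10,0])

```text
clock: 13.78
eef_pos: [610.0, -165.5, 99.1]
tool_rot: [-3.137, -0.007, 2.24]
force: [-0.9, 0.2, -0.2]
width: 51.6
gripper_force: 62.8
```

Request:
arm_command(series=[40,0,0,0.5,0,40,0,0,1,0,40,0,0,1,0,40,0,0,1,0,40,0,0,1,0])

```text
clock: 14.2
eef_pos: [614.0, -167.0, 94.0]
tool_rot: [3.14, 0.002, 2.24]
force: [-0.0, 0.6, -0.8]
width: 51.6
gripper_force: 62.9
```

```bash
python3 - <<'E'
from h import *
st(); print(plan(613.7,-167,54,128.5))
E
```

```text
{'clock': 14.2, 'eef_pos': [613.996, -167.032, 94.013], 'tool_rot': [3.14, 0.002, 2.24], 'force': [-0.018, 0.568, -0.822], 'width': 51.564, 'gripper_force': 62.851, 'qpos': [0.113, 0.78, 0.181, 1.677, -0.198, 0.7, 1.064]}
[0.02, -0.02, 4.0, -0.18]
```

Request:
arm_command(series=[40,0,0,1.5,0,40,0,0,3,0,40,0,0,3.7,0,40,0,0,3.9,0,40,0,0,4.1,0])

```text
clock: 14.62
eef_pos: [612.8, -166.6, 53.9]
tool_rot: [-3.141, -0.001, 2.24]
force: [-7.8, 2.9, 27.0]
width: 51.6
gripper_force: 65.4
```

Request:
arm_command(series=[40,0,0,0,0,40,0,0,0,0,100,0,0,0,0,100,0,0,0,0,100,0,0,0,0])

```text
clock: 15.03
eef_pos: [613.8, -166.9, 52.2]
tool_rot: [3.141, 0.001, 2.24]
force: [1.4, -1.0, -0.1]
width: 84.6
gripper_force: 0.0
```

Request:
arm_command(series=[100,0,0,-1.5,0,100,0,0,-5,0,100,0,0,-9,0,100,0,0,-13,0,100,0,0,-16.7,0])

```text
clock: 15.45
eef_pos: [613.4, -166.9, 221.0]
tool_rot: [3.141, 0.001, 2.24]
force: [0.1, -0.4, 0.5]
width: 85.3
gripper_force: 0.0
```

Request:
arm_command(series=[100,-2.2,-3,0,0,100,-4.6,-6.1,0,0,100,-7,-9.2,0,0,100,-9.3,-12.3,0,0,100,-11.1,-14.7,0,0])

```text
clock: 15.87
eef_pos: [565.1, -348.9, 219.1]
tool_rot: [-3.14, 0.001, 2.237]
force: [0.9, -0.5, 0.5]
width: 85.4
gripper_force: 0.0
```

```bash
python3 - <<'E'
from h import *
shot('top','t6'); st(); shot('wrist','w6'); a=rim('w6',113,124,(568,-345)); print(plan(*a,94,128.5))
E
```

```text
{'clock': 15.917, 'eef_pos': [561.703, -356.89, 219.205], 'tool_rot': [-3.135, 0.005, 2.229], 'force': [-1.408, -5.93, -0.248], 'width': 85.395, 'gripper_force': 0.0, 'qpos': [0.392, 0.672, 0.225, 1.49, -0.156, 0.995, 1.312]}
rim 1230 116.8 enc 570.7 -347.0 26.9 lsq [ 570.5 -346.7] 24.8
[0.03, 1.03, 12.5, -0.76]
```

Request:
arm_command(series=[100,0,0,0.5,0,100,0,0,1,0,100,0,0,1,0,100,0,0,1,0,100,0,0,1,0])

```text
clock: 16.38
eef_pos: [567.5, -343.6, 208.6]
tool_rot: [3.141, -0.001, 2.242]
force: [0.8, 0.6, 0.4]
width: 85.2
gripper_force: 0.0
```

```bash
python3 - <<'E'
from h import *
st(); shot('wrist','w7'); a=rim('w7',113,124,(568,-345)); print(plan(*a,94,128.5))
E
```

```text
{'clock': 16.383, 'eef_pos': [567.462, -343.559, 208.593], 'tool_rot': [3.141, -0.001, 2.242], 'force': [0.839, 0.569, 0.421], 'width': 85.192, 'gripper_force': 0.0, 'qpos': [0.381, 0.68, 0.213, 1.504, -0.162, 0.975, 1.31]}
rim 1318 116.8 enc 571.0 -346.9 27.1 lsq [ 570.6 -346.6] 24.8
[-0.46, 0.1, 11.48, -0.08]
```

Request:
arm_command(series=[100,-0.4,0,2.5,0,100,-0.5,0.1,6,0,100,-0.5,0.1,9.5,0,100,-0.5,0.1,11,0,100,-0.5,0.1,11.4,0])

```text
clock: 16.85
eef_pos: [568.8, -346.3, 91.1]
tool_rot: [-3.139, -0.006, 2.241]
force: [-0.7, -0.3, 0.5]
width: 85.4
gripper_force: 0.0
```

Request:
arm_command(series=[70,0,0,0,0,50,0,0,0,0,40,0,0,0,0,40,0,0,0,0,40,0,0,0,0])

```text
clock: 17.27
eef_pos: [572.1, -349.4, 97.2]
tool_rot: [3.14, 0.004, 2.24]
force: [1.0, -0.9, 6.1]
width: 51.3
gripper_force: 63.2
```

Request:
arm_command(series=[40,0,0,0,0,40,0,0,-0.6,0,40,0,0,-1.8,0,40,0,0,-4,0,40,0,0,-7.5,0])

```text
clock: 17.68
eef_pos: [568.6, -346.8, 168.3]
tool_rot: [-3.139, -0.006, 2.24]
force: [0.6, -0.4, -0.5]
width: 51.6
gripper_force: 62.6
```

Request:
arm_command(series=[40,0,0,-3,0,40,2,1.3,-3.5,0,40,5,3.3,-3.5,0,40,8,5.2,-3.5,0,40,11,7.2,-3.5,0])

```text
clock: 18.1
eef_pos: [558.4, -216.4, 206.1]
tool_rot: [3.141, 0.001, 2.238]
force: [1.0, 0.8, -0.3]
width: 51.6
gripper_force: 62.6
```

Request:
arm_command(series=[40,3,2,0,0,40,6,3.9,0,0,40,9,5.8,0,0,40,10.5,6.8,0,0,40,11.2,7.3,0,0])

```text
clock: 18.52
eef_pos: [546.5, -79.9, 205.6]
tool_rot: [3.14, -0.002, 2.245]
force: [0.2, -0.7, -0.2]
width: 51.3
gripper_force: 62.6
```

Request:
arm_command(series=[40,0,0,2,0,40,0,0,5,0,40,0,0,8,0,40,0,0,10,0,40,0,0,10.5,0])

```text
clock: 18.93
eef_pos: [544.7, -85.3, 97.2]
tool_rot: [-3.137, -0.003, 2.238]
force: [0.2, -0.5, -0.3]
width: 51.2
gripper_force: 62.7
```

Request:
arm_command(series=[40,0,0,0.5,0,40,0,0,0.5,0,40,0,0,0.5,0,40,0,0,0.5,0,40,0,0,0.5,0])

```text
clock: 19.35
eef_pos: [547.6, -84.4, 96.0]
tool_rot: [3.14, 0.002, 2.24]
force: [0.0, 0.4, -0.0]
width: 51.2
gripper_force: 62.6
```

```bash
python3 - <<'E'
from h import *
st(); print(plan(546.7,-83,54,128.5)); shot('top','t7')
c=cv2.imread('pics/t7.png')[110:240,250:450]; cv2.imwrite('pics/t7c.png',np.clip(cv2.resize(c,None,fx=4,fy=4,interpolation=cv2.INTER_CUBIC).astype(float)*1.6,0,255).astype('uint8'))
E
```

```text
{'clock': 19.35, 'eef_pos': [547.629, -84.444, 96.007], 'tool_rot': [3.14, 0.002, 2.24], 'force': [0.022, 0.363, -0.037], 'width': 51.227, 'gripper_force': 62.649, 'qpos': [-0.011, 0.688, 0.175, 1.911, -0.211, 0.557, 0.972]}
[0.17, 0.02, 4.2, -0.18]
```

View pics/t7c.png

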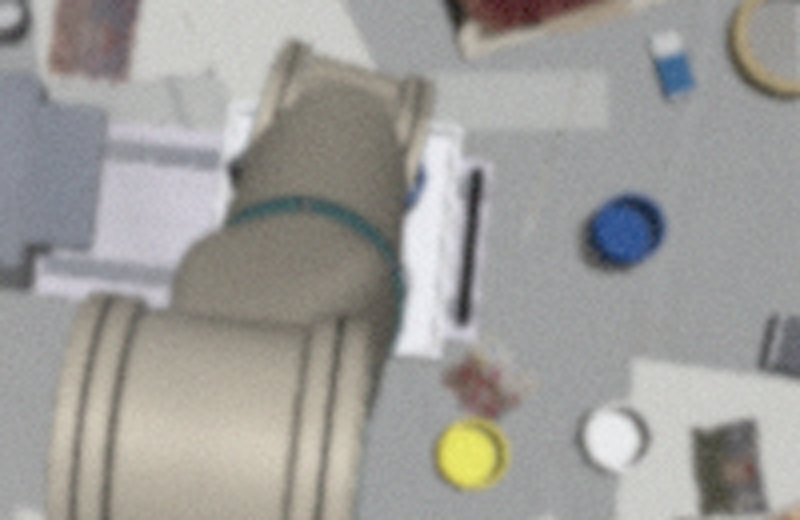

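The view shows stack B down to its white cup at (613,438), upright, and stack A with one blue cup left at (627,230). I place the third cup and go back for the fourth.

Request:
arm_command(series=[40,0.1,0,1.5,0,40,0.1,0,3,0,40,0.1,0,3.8,0,40,0.1,0,4.1,0,40,0.1,0,4.2,0])

```text
clock: 19.82
eef_pos: [545.5, -83.3, 54.1]
tool_rot: [-3.141, -0.002, 2.24]
force: [-5.5, 1.7, 19.5]
width: 51.6
gripper_force: 65.0
```

Request:
arm_command(series=[40,0,0,0,0,40,0,0,0,0,100,0,0,0,0,100,0,0,0,0,100,0,0,0,0])

```text
clock: 20.23
eef_pos: [546.6, -83.5, 53.1]
tool_rot: [3.141, 0.001, 2.24]
force: [0.9, -0.2, 0.6]
width: 84.5
gripper_force: 0.0
```

Request:
arm_command(series=[100,0,0,-1.5,0,100,0,0,-5,0,100,0,0,-9,0,100,0,0,-13,0,100,0,0,-15.5,0])

```text
clock: 20.65
eef_pos: [547.6, -83.9, 211.6]
tool_rot: [3.138, 0.003, 2.239]
force: [1.5, 0.6, 0.9]
width: 85.3
gripper_force: 0.0
```

Request:
arm_command(series=[100,-2,-1.3,0,0,100,-5,-3.3,0,0,100,-8.3,-5.4,0,0,100,-11.6,-7.6,0,0,100,-14.5,-9.5,0,0])

```text
clock: 21.07
eef_pos: [561.4, -258.9, 208.1]
tool_rot: [-3.141, 0.001, 2.239]
force: [0.6, -1.1, 0.8]
width: 85.6
gripper_force: 0.0
```

Request:
arm_command(series=[100,-3,-2,0.3,0,100,-6,-3.9,0.7,0,100,-7.7,-5,1,0,100,-7.7,-5,1,0,100,-7.7,-5,1,0])

```text
clock: 21.48
eef_pos: [569.2, -349.1, 197.1]
tool_rot: [-3.141, -0.001, 2.237]
force: [-0.8, 1.6, -0.2]
width: 85.4
gripper_force: 0.0
```

```bash
python3 - <<'E'
from h import *
st(); shot('wrist','w8'); a=rim('w8',81,92,(571,-347)); print(plan(*a,62,128.5)); shot('top','t8')
c=cv2.imread('pics/t8.png')[110:240,250:450]; cv2.imwrite('pics/t8c.png',np.clip(cv2.resize(c,None,fx=4,fy=4,interpolation=cv2.INTER_CUBIC).astype(float)*1.6,0,255).astype('uint8'))
E
```

```text
{'clock': 21.483, 'eef_pos': [569.159, -349.069, 197.07], 'tool_rot': [-3.141, -0.001, 2.237], 'force': [-0.848, 1.594, -0.24], 'width': 85.433, 'gripper_force': 0.0, 'qpos': [0.384, 0.699, 0.219, 1.502, -0.171, 0.96, 1.317]}
rim 1113 84.9 enc 569.8 -346.5 26.9 lsq [ 569.6 -346. ] 24.8
[0.05, 0.03, 13.53, -0.2]
```

View pics/t8c.png

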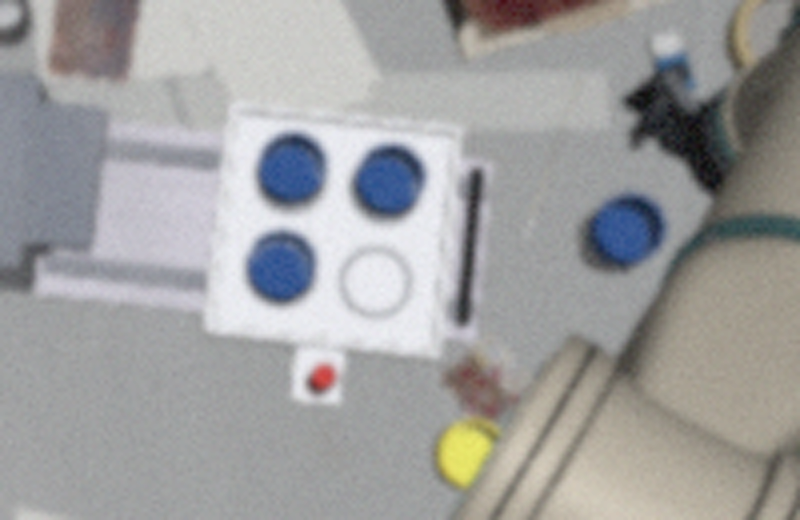

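Three cups are on their rings and only mark0 at (376,283) is free. I grip the last blue cup.

Request:
arm_command(series=[100,0,0,3.5,0,100,0,0,7.5,0,100,0,0,11,0,100,0,0,13,0,100,0,0,13.5,0])

```text
clock: 22.0
eef_pos: [568.2, -343.4, 58.7]
tool_rot: [-3.14, -0.008, 2.242]
force: [-0.1, -0.0, 0.7]
width: 85.3
gripper_force: 0.0
```

Request:
arm_command(series=[70,0,0,0,0,50,0,0,0,0,40,0,0,0,0,40,0,0,0,0,40,0,0,0,0])

```text
clock: 22.42
eef_pos: [571.8, -348.4, 65.5]
tool_rot: [3.14, 0.004, 2.24]
force: [-0.2, 0.7, 7.6]
width: 51.4
gripper_force: 63.2
```

Request:
arm_command(series=[40,0,0,0,0,40,0,0,-0.6,0,40,0,0,-1.8,0,40,0,0,-4,0,40,0,0,-7.5,0])

```text
clock: 22.83
eef_pos: [567.9, -346.1, 136.5]
tool_rot: [-3.139, -0.006, 2.24]
force: [-0.1, 1.3, -0.3]
width: 51.3
gripper_force: 62.6
```

Request:
arm_command(series=[40,0,0,-3,0,40,0.5,0.3,-6,0,40,3,1.6,-6.5,0,40,6,3.3,-6.5,0,40,9,4.9,-6.5,0])

```text
clock: 23.25
eef_pos: [552.7, -246.2, 204.9]
tool_rot: [3.14, 0.002, 2.238]
force: [-0.6, 1.5, -1.2]
width: 51.1
gripper_force: 62.7
```

Request:
arm_command(series=[40,3,1.6,0,0,40,6,3.3,0,0,40,7.8,4.2,1,0,40,7.8,4.2,4,0,40,7.8,4.2,7.5,0])

```text
clock: 23.67
eef_pos: [539.7, -157.5, 130.3]
tool_rot: [3.137, 0.005, 2.243]
force: [0.5, -0.2, -1.3]
width: 51.2
gripper_force: 62.7
```

Request:
arm_command(series=[40,0,0,2,0,40,0,0,3,0,40,0,0,3,0,40,0,0,3,0,40,0,0,3,0])

```text
clock: 24.08
eef_pos: [538.4, -159.9, 99.4]
tool_rot: [3.14, 0.002, 2.239]
force: [0.3, 0.1, -0.1]
width: 51.3
gripper_force: 62.6
```

```bash
python3 - <<'E'
from h import *
st(); print(plan(538.1,-158.7,54.3,128.5))
E
```

```text
{'clock': 24.083, 'eef_pos': [538.408, -159.914, 99.403], 'tool_rot': [3.14, 0.002, 2.239], 'force': [0.326, 0.089, -0.113], 'width': 51.304, 'gripper_force': 62.642, 'qpos': [0.121, 0.691, 0.183, 1.889, -0.214, 0.577, 1.11]}
[0.11, 0.05, 4.51, -0.2]
```

Request:
arm_command(series=[40,0.1,0,1.5,0,40,0.1,0,3,0,40,0.1,0,4,0,40,0.1,0,4.4,0,40,0.1,0,4.5,0])

```text
clock: 24.5
eef_pos: [536.7, -158.6, 54.4]
tool_rot: [3.141, -0.0, 2.239]
force: [-5.4, 0.8, 17.9]
width: 51.5
gripper_force: 64.7
```

Request:
arm_command(series=[40,0,0,0,0,40,0,0,0,0,100,0,0,0,0,100,0,0,0,0,100,0,0,0,0])

```text
clock: 24.92
eef_pos: [537.3, -158.8, 53.3]
tool_rot: [3.141, 0.001, 2.24]
force: [-0.3, -0.3, 0.8]
width: 84.0
gripper_force: 0.0
```

Request:
arm_command(series=[100,0,0,-1.5,0,100,0,0,-5,0,100,0,0,-9,0,100,0,0,-13,0,100,0,0,-16,0])

```text
clock: 25.33
eef_pos: [537.5, -159.0, 216.1]
tool_rot: [3.14, 0.003, 2.239]
force: [1.6, -0.3, -0.0]
width: 85.6
gripper_force: 0.0
```

Request:
arm_command(series=[100,1,0.3,0,-7,100,3,0.8,0,-14,100,6,1.6,0,-21,100,9,2.5,0,-28,100,12,3.2,0,-35])

```text
clock: 25.75
eef_pos: [487.1, -43.4, 213.1]
tool_rot: [3.141, 0.001, 2.856]
force: [0.3, 0.7, -0.7]
width: 85.3
gripper_force: 0.0
```

```bash
cat > hd.py <<'E'
from h import *
def handle(n,c,zmin=80):
    p,X,ok=cloud(n); k=ok&(p.max(-1)<75)&(X[...,2]>zmin)&(X[...,2]<118)&(np.hypot(X[...,0]-c[0],X[...,1]-c[1])<70); q=X[k]
    zt=np.percentile(q[:,2],95); q=q[q[:,2]>zt-10]
    print('handle',len(q),'ztop',zt.round(1),cv2.minAreaRect(q[:,:2].astype(np.float32)),np.median(q,0).round(1))
E
python3 - <<'E'
from hd import *
st(); shot('top','t9'); handle('t9',(463,406)); print(plan(463,406,210,178))
E
```

```text
{'clock': 25.75, 'eef_pos': [487.119, -43.446, 213.104], 'tool_rot': [3.141, 0.001, 2.856], 'force': [0.263, 0.741, -0.734], 'width': 85.262, 'gripper_force': 0.0, 'qpos': [-0.017, 0.426, 0.067, 1.979, -0.041, 0.737, 1.36]}
handle 97 ztop 105.2 ((463.36358642578125, 406.2418212890625), (11.961236000061035, 73.5671615600586), 88.80917358398438) [462.9 405.8 102.2]
[13.9, 42.08, 0.27, -13.62]
```

Request:
arm_command(series=[100,1,3.2,0,-4,100,2.2,6.8,0,-9,100,3.4,10.4,0,-13.6,100,4.7,14.2,0,-13.6,100,6,18,0,-13.6])

```text
clock: 26.22
eef_pos: [481.5, 146.4, 213.1]
tool_rot: [3.141, 0.001, 3.086]
force: [0.8, 0.1, -0.4]
width: 85.6
gripper_force: 0.0
```

```bash
python3 - <<'E'
from h import *
st(); print(plan(463,406,210,178))
E
```

```text
{'clock': 26.217, 'eef_pos': [481.525, 146.445, 213.082], 'tool_rot': [3.141, 0.001, 3.086], 'force': [0.797, 0.109, -0.388], 'width': 85.606, 'gripper_force': 0.0, 'qpos': [-0.345, 0.444, -0.009, 1.942, 0.006, 0.755, 1.159]}
[3.28, 25.81, 0.31, -1.16]
```

Request:
arm_command(series=[100,0.5,3.8,0,-1.2,100,1,7.6,0,-1.2,100,1.5,11.4,0,-1.2,100,2,15.2,0,-1.2,100,2.5,19,0,-1.2])

```text
clock: 26.63
eef_pos: [466.6, 337.9, 213.0]
tool_rot: [-3.142, 0.0, 3.108]
force: [1.4, -0.0, 1.4]
width: 85.3
gripper_force: 0.0
```

Request:
arm_command(series=[100,0.3,2.7,0,0,100,0.7,5,0,0,100,0.8,6.6,0,0,100,0.8,6.6,0,0,100,0.8,6.6,0,0])

```text
clock: 27.05
eef_pos: [460.6, 402.7, 212.4]
tool_rot: [-3.141, -0.0, 3.11]
force: [0.8, -0.8, 0.8]
width: 85.7
gripper_force: 0.0
```

```bash
python3 - <<'E'
from hd import *
st(); shot('wrist','w10'); handle('w10',(463,406)); shot('top','t10'); print(plan(463,406,72,178))
E
```

```text
{'clock': 27.05, 'eef_pos': [460.637, 402.669, 212.45], 'tool_rot': [-3.141, -0.0, 3.11], 'force': [0.79, -0.771, 0.794], 'width': 85.722, 'gripper_force': 0.0, 'qpos': [-0.755, 0.592, -0.015, 1.649, 0.011, 0.901, 0.765]}
handle 1961 ztop 104.0 ((465.66937255859375, 408.8010559082031), (13.431180953979492, 79.11003112792969), 88.16629028320312) [462.4 408.5 102.7]
[-0.13, 0.55, 14.07, 0.02]
```

View pics/w10.png

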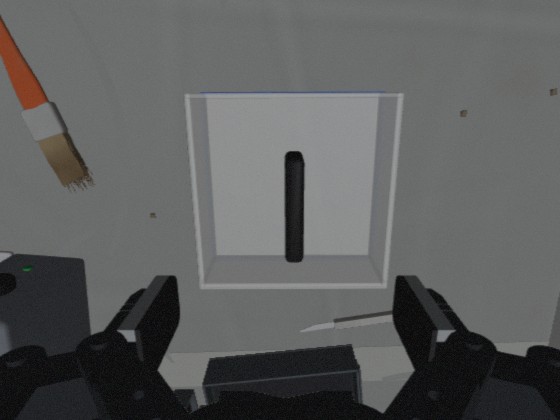

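The clear cover is in view: handle from (294,152) to (294,262), square to the gripper, no obstacle near. I grip the handle.

Request:
arm_command(series=[100,-0.2,0.4,3,0,100,-0.4,0.8,6.5,0,100,-0.4,0.8,9.5,0,100,-0.4,0.8,12,0,100,-0.4,0.8,12,0])

```text
clock: 27.57
eef_pos: [463.1, 405.7, 88.0]
tool_rot: [-3.134, -0.007, 3.107]
force: [-0.7, -0.6, -0.1]
width: 85.5
gripper_force: 0.0
```

Request:
arm_command(series=[100,0,0,0.5,0,100,0,0,1,0,100,0,0,1.4,0,100,0,0,1.4,0,100,0,0,1.4,0])

```text
clock: 27.98
eef_pos: [465.6, 410.6, 79.8]
tool_rot: [3.141, 0.001, 3.109]
force: [-0.7, -0.2, 0.4]
width: 85.0
gripper_force: 0.0
```

```bash
python3 - <<'E'
from hd import *
st(); print(plan(465.7,408.8,74,178.2))
E
```

```text
{'clock': 27.983, 'eef_pos': [465.605, 410.582, 79.771], 'tool_rot': [3.141, 0.001, 3.109], 'force': [-0.741, -0.236, 0.369], 'width': 85.003, 'gripper_force': 0.0, 'qpos': [-0.759, 0.774, -0.015, 1.725, 0.018, 0.64, 0.754]}
[-0.02, -0.18, 0.58, -0.08]
```

Request:
arm_command(series=[100,0,-0.1,0.4,0,60,0,-0.1,0.6,0,5,0,-0.1,0.6,0,5,0,-0.1,0.6,0,5,0,-0.1,0.6,0])

```text
clock: 28.4
eef_pos: [465.1, 409.3, 72.8]
tool_rot: [3.142, -0.0, 3.109]
force: [0.7, 0.8, 0.6]
width: 38.7
gripper_force: 0.0
```

Request:
arm_command(series=[5,0,0,0,0,5,0,0,0,0,5,0,0,0,0,5,0,0,0,0,5,0,0,0,0])

```text
clock: 28.82
eef_pos: [465.3, 409.5, 73.0]
tool_rot: [3.141, 0.0, 3.109]
force: [-0.3, 0.3, 2.6]
width: 12.9
gripper_force: 59.0
```

Request:
arm_command(series=[5,0,0,-0.5,0,5,0,0,-2,0,5,0,0,-4,0,5,0,0,-7,0,5,0,0,-10,0])

```text
clock: 29.23
eef_pos: [464.2, 408.4, 172.9]
tool_rot: [-3.139, -0.002, 3.109]
force: [0.3, 0.7, -1.1]
width: 13.6
gripper_force: 58.5
```

Request:
arm_command(series=[5,0,0,-3,0,5,0,0,-6,0,5,0,0,-8,0,5,0,0,-8,0,5,0,0,-8,0])

```text
clock: 29.65
eef_pos: [465.2, 409.4, 253.6]
tool_rot: [3.14, 0.001, 3.109]
force: [-0.9, -0.4, -2.4]
width: 13.2
gripper_force: 58.7
```

```bash
python3 - <<'E'
from hd import *
st(); shot('wrist','w11'); shot('top','t11'); shot('scene','s11'); print(plan(580.2,-125.2,250,173.5))
c=cv2.imread('pics/t11.png')[110:240,250:350]; c=np.clip(cv2.resize(c,(320,416),interpolation=cv2.INTER_CUBIC).astype(float)*1.6,0,255).astype('uint8')
o=np.zeros((420,780,3),'uint8'); o[:345,:460]=cv2.resize(cv2.imread('pics/w11.png'),(460,345)); o[:416,460:]=c; cv2.imwrite('pics/m11.png',o)
E
```

```text
{'clock': 29.65, 'eef_pos': [465.24, 409.357, 253.622], 'tool_rot': [3.14, 0.001, 3.109], 'force': [-0.946, -0.361, -2.36], 'width': 13.208, 'gripper_force': 58.692, 'qpos': [-0.758, 0.56, -0.014, 1.581, 0.009, 0.999, 0.763]}
[-13.35, -52.95, 0.09, 4.63]
```

View pics/m11.png

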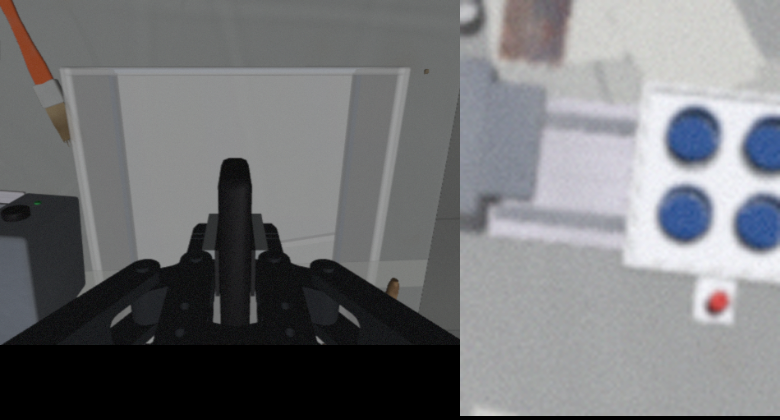

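The cover is held squarely by its handle, and all four cups stand on the carriage. I carry it along the robot side, well above the blower.

Request:
arm_command(series=[5,-0.5,-2,0,0,5,-1.3,-5.3,0,0,5,-2.3,-9,0,0,5,-3.2,-12.7,0,0,5,-4.2,-16.5,0,0])

```text
clock: 30.22
eef_pos: [500.7, 241.2, 251.1]
tool_rot: [-3.14, -0.003, 3.11]
force: [0.8, -0.8, -2.1]
width: 13.1
gripper_force: 58.7
```

Request:
arm_command(series=[5,-0.9,-3.6,0,0,5,-1.8,-7.3,0,0,5,-2.8,-11,0,0,5,-3.7,-14.6,0,0,5,-4.6,-18.2,0,0])

```text
clock: 30.63
eef_pos: [540.9, 57.6, 251.3]
tool_rot: [-3.141, -0.003, 3.109]
force: [1.6, 0.8, -2.2]
width: 13.0
gripper_force: 58.7
```

Request:
arm_command(series=[5,-0.9,-3.6,0,0,5,-1.8,-7,0,0,5,-2.6,-10.2,0,0,5,-3.3,-13,0,0,5,-3.8,-15,0,0])

```text
clock: 31.05
eef_pos: [574.0, -95.5, 251.1]
tool_rot: [-3.14, -0.003, 3.105]
force: [-0.2, 0.0, -1.6]
width: 13.4
gripper_force: 58.7
```

Request:
arm_command(series=[5,-0.4,-1.6,0,2,5,-0.7,-2.6,0,4,5,-0.8,-3.2,0,4.6,5,-0.8,-3.2,0,4.6,5,-0.8,-3.2,0,4.6])

```text
clock: 31.47
eef_pos: [581.6, -122.3, 252.4]
tool_rot: [3.14, -0.001, 3.03]
force: [0.3, -0.6, -1.6]
width: 12.9
gripper_force: 58.8
```

Request:
arm_command(series=[5,0,0,0,0,5,0,0,0,0,5,0,0,0,0,5,0,0,0,0,5,0,0,0,0])

```text
clock: 31.88
eef_pos: [581.8, -123.4, 252.9]
tool_rot: [3.141, 0.0, 3.029]
force: [0.5, -0.5, -2.1]
width: 13.1
gripper_force: 58.8
```

```bash
python3 - <<'E'
from hd import *
st(); shot('wrist','w12'); print(plan(580.2,-125.2,250,173.5))
E
```

```text
{'clock': 31.883, 'eef_pos': [581.778, -123.397, 252.917], 'tool_rot': [3.141, 0.0, 3.029], 'force': [0.491, -0.544, -2.149], 'width': 13.058, 'gripper_force': 58.767, 'qpos': [0.129, 0.525, 0.052, 1.653, -0.032, 0.965, 1.65]}
[0.14, -0.18, 0.29, 0.05]
```

View pics/w12.png

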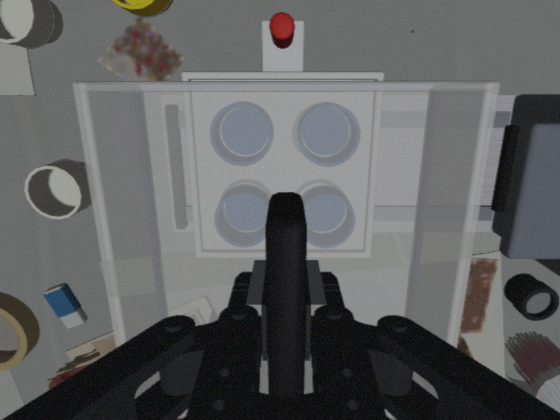

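The view shows the tray rim through the held cover, with outer corners at about (184,73), (382,73), (371,257) and (196,257). The cover's near top edge runs from (76,85) to (497,85).

```bash
python3 - <<'E'
from hd import *
a=np.radians(-6.5); ex=np.array([np.cos(a),np.sin(a)]); ey=np.array([-np.sin(a),np.cos(a)])
P=np.array([ray('w12',u,v,30)[:2] for u,v in((184,73),(382,73),(371,257),(196,257))]); print(P.round(1),P.mean(0).round(1),'tray quad')
for i in range(4):
    d=P[(i+1)%4]-P[i]; print(np.linalg.norm(d).round(1),np.degrees(np.arctan2(d[1],d[0])).round(2))
C=np.array([ray('w12',u,v,246)[:2] for u,v in((76,85),(497,85))]); d=C[0]-C[1]; print('cover edge',C.round(1),np.linalg.norm(d),np.degrees(np.arctan2(d[1],d[0])),'centre est',(C.mean(0)+83*ex).round(1))
p=ray('w12',282,22,86); print('post',p.round(1), (p[:2]+125*ex).round(1))
im=cv2.imread('pics/w12.png')[50:280,160:410]; cv2.imwrite('pics/w12c.png',cv2.resize(im,None,fx=2.6,fy=2.6,interpolation=cv2.INTER_CUBIC))
E
```

```text
[[ 477.4 -206.6]
 [ 498.   -23.9]
 [ 684.   -42.1]
 [ 662.8 -230. ]] [ 580.5 -125.6] tray quad
183.9 83.57
186.9 -5.58
189.2 -96.43
186.9 172.79
cover edge [[ 493.2 -193.9]
 [ 511.2  -34.1]] 160.87758526159075 -96.43271864206062 centre est [ 584.6 -123.4]
post [ 454.2 -111.7   86. ] [ 578.4 -125.9]
```

View pics/w12c.png

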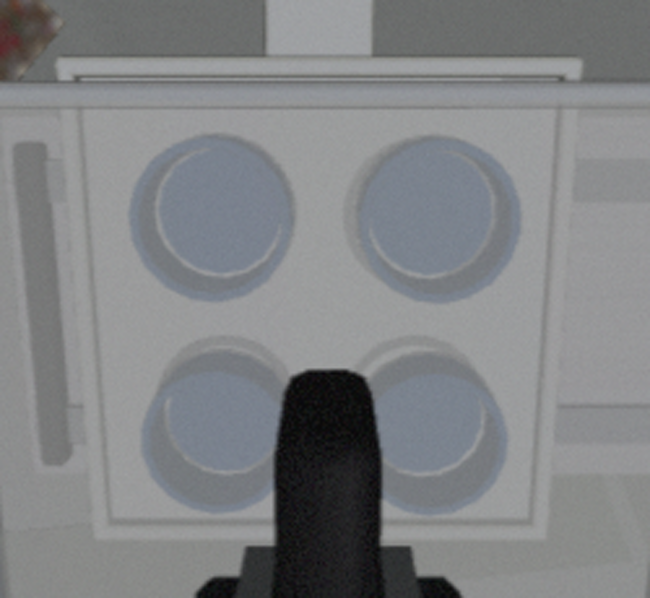

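Request:
arm_command(series=[5,0.1,-0.2,2,0,5,0.2,-0.3,5,0,5,0.2,-0.3,8,0,5,0.2,-0.3,10,0,5,0.2,-0.3,11,0])

```text
clock: 32.35
eef_pos: [577.6, -126.2, 140.0]
tool_rot: [3.141, -0.005, 3.029]
force: [-0.1, 0.9, -1.6]
width: 13.4
gripper_force: 58.8
```

Request:
arm_command(series=[5,0,0,1,0,5,0,0,2,0,5,0,0,2.8,0,5,0,0,3,0,5,0,0,3,0])

```text
clock: 32.77
eef_pos: [579.5, -126.6, 112.7]
tool_rot: [3.142, -0.0, 3.029]
force: [-0.7, 0.3, -1.3]
width: 13.0
gripper_force: 58.8
```

Request:
arm_command(series=[5,0,0,0,0,5,0,0,0,0,5,0,0,0,0,5,0,0,0,0,5,0,0,0,0])

```text
clock: 33.18
eef_pos: [579.6, -126.6, 113.2]
tool_rot: [-3.142, 0.001, 3.029]
force: [-0.8, 0.8, -1.8]
width: 13.4
gripper_force: 58.8
```

```bash
python3 - <<'E'
from hd import *
st(); shot('wrist','w13'); print(plan(579.8,-126,95,173.5))
P=np.array([ray('w12',160+u/2.6,50+v/2.6,30)[:2] for u,v in((57,60),(582,60),(546,540),(95,540))]); print(P.round(1),P.mean(0).round(1))
E
```

```text
{'clock': 33.183, 'eef_pos': [579.619, -126.61, 113.154], 'tool_rot': [-3.142, 0.001, 3.029], 'force': [-0.752, 0.83, -1.777], 'width': 13.379, 'gripper_force': 58.784, 'qpos': [0.144, 0.697, 0.038, 1.788, -0.04, 0.657, 1.663]}
[-0.02, 0.06, 1.81, 0.03]
[[ 477.2 -208.5]
 [ 498.2  -22.2]
 [ 684.7  -43.2]
 [ 663.7 -229.6]] [ 581.  -125.9]
```

View pics/w13.png

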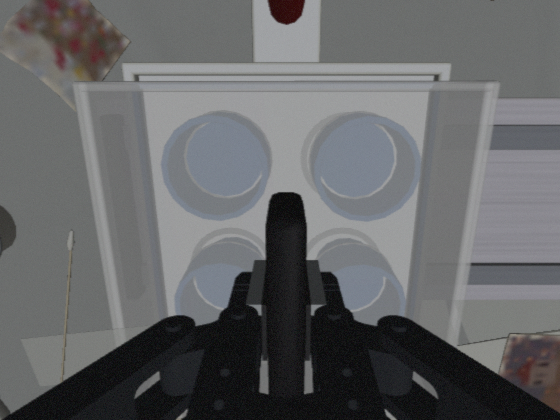

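Laterally the cover is centred: tray rim from 124 to 450 (mid 287), cover from 76 to 497 (mid 286.5). I lower it slowly.

Request:
arm_command(series=[5,-0.05,0.05,0.3,0,5,-0.05,0.05,0.6,0,5,-0.05,0.05,0.9,0,5,-0.05,0.05,1.1,0,5,-0.05,0.05,1.3,0])

```text
clock: 33.65
eef_pos: [579.8, -126.1, 99.3]
tool_rot: [3.142, -0.001, 3.029]
force: [-0.2, 0.2, -2.2]
width: 13.0
gripper_force: 58.8
```

Request:
arm_command(series=[5,0,0,0.15,0,5,0,0,0.3,0,5,0,0,0.4,0,5,0,0,0.5,0,5,0,0,0.55,0])

```text
clock: 34.07
eef_pos: [580.0, -126.1, 94.2]
tool_rot: [3.142, -0.0, 3.029]
force: [0.7, -0.2, -2.6]
width: 13.1
gripper_force: 58.8
```

Request:
arm_command(series=[5,0,0,0.05,0,5,0,0,0.1,0,5,0,0,0.15,0,5,0,0,0.15,0,5,0,0,0.15,0])

```text
clock: 34.48
eef_pos: [580.0, -126.1, 94.0]
tool_rot: [3.142, 0.0, 3.029]
force: [-2.2, 0.5, 6.6]
width: 13.2
gripper_force: 60.3
```

It touched down at TCP z = 94.0, exactly tray level. I release and check.

Request:
arm_command(series=[5,0,0,0,0,100,0,0,0,0,100,0,0,0,0,100,0,0,0,0,100,0,0,0,0])

```text
clock: 34.9
eef_pos: [580.1, -126.2, 92.7]
tool_rot: [-3.142, 0.0, 3.029]
force: [-0.3, -0.2, 0.8]
width: 61.4
gripper_force: 0.0
```

Request:
arm_command(series=[100,0,0,-0.5,0,100,0,0,-2,0,100,0,0,-5,0,100,0,0,-8.5,0,100,0,0,-12,0])

```text
clock: 35.32
eef_pos: [579.4, -126.0, 213.9]
tool_rot: [3.142, -0.001, 3.029]
force: [0.6, -0.1, 0.3]
width: 84.8
gripper_force: 0.0
```

Request:
arm_command(series=[100,0,0,0,0,100,0,0,0,0,100,0,0,0,0,100,0,0,0,0,100,0,0,0,0])

```text
clock: 35.73
eef_pos: [579.0, -125.9, 211.3]
tool_rot: [3.141, -0.003, 3.029]
force: [-0.2, -0.6, 0.3]
width: 85.3
gripper_force: 0.0
```

```bash
python3 - <<'E'
from hd import *
def hd2(n,c,z0,z1):
    p,X,ok=cloud(n); k=ok&(p.max(-1)<75)&(X[...,2]>z0)&(X[...,2]<z1)&(np.hypot(X[...,0]-c[0],X[...,1]-c[1])<60); q=X[k]; print(len(q),np.percentile(q[:,2],[5,50,95]).round(1),cv2.minAreaRect(q[:,:2].astype(np.float32)))
st(); shot('wrist','w14'); hd2('w14',(580,-126),112,135)
print('to post',plan(455.9,-112.3,213,173.5))
w=cv2.imread('pics/w14.png'); cv2.imwrite('pics/w14b.png',np.clip(w.astype(float)*1.5,0,255).astype('uint8'))
E
```

```text
{'clock': 35.733, 'eef_pos': [579.003, -125.946, 211.32], 'tool_rot': [3.141, -0.003, 3.029], 'force': [-0.249, -0.64, 0.309], 'width': 85.289, 'gripper_force': 0.0, 'qpos': [0.136, 0.569, 0.049, 1.704, -0.034, 0.873, 1.657]}
2299 [121.3 123.7 125. ] ((580.6414184570312, -126.03343200683594), (13.481169700622559, 79.27477264404297), 83.61872863769531)
to post [12.4, -0.03, -0.16, 0.03]
```

View pics/w14b.png

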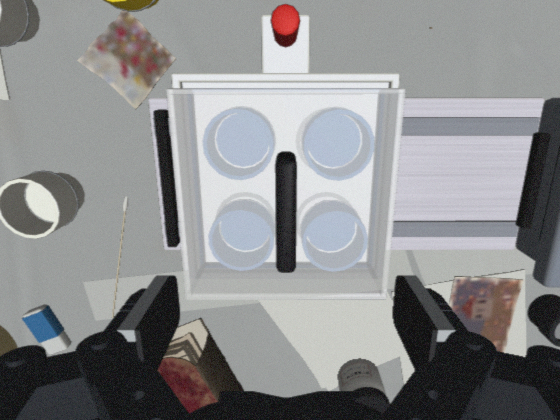

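The cover sits flat inside the rim (handle top at 125 mm, centred to within 1 mm), and stack A's white cup stands. Now I grip the post and slide the carriage home.

Request:
arm_command(series=[100,3,0,0,0,100,6.5,0,0,0,100,10,0,0,0,100,12.3,0,0,0,100,12.3,0,0,0])

```text
clock: 36.2
eef_pos: [451.3, -111.7, 211.9]
tool_rot: [3.141, -0.008, 3.028]
force: [-1.0, 0.0, -0.4]
width: 84.9
gripper_force: 0.0
```

Request:
arm_command(series=[100,0,0,3,0,100,0,0,7,0,100,0,0,11,0,100,0,0,14.5,0,100,0,0,16.8,0])

```text
clock: 36.62
eef_pos: [456.8, -111.9, 41.4]
tool_rot: [3.141, -0.003, 3.029]
force: [-0.8, -0.2, -1.0]
width: 85.3
gripper_force: 0.0
```

Request:
arm_command(series=[100,0,0,0,0,60,0,0,0,0,10,0,0,0,0,10,0,0,0,0,10,0,0,0,0])

```text
clock: 37.03
eef_pos: [459.1, -112.5, 46.4]
tool_rot: [-3.141, 0.003, 3.029]
force: [0.3, 0.2, -0.8]
width: 38.4
gripper_force: 0.0
```

Request:
arm_command(series=[10,0,0,0,0,10,0,0,0,0,10,0,0,0,0,10,0,0,0,0,10,0,0,0,0])

```text
clock: 37.45
eef_pos: [458.6, -112.5, 46.1]
tool_rot: [-3.141, 0.002, 3.029]
force: [-0.5, 0.6, 8.4]
width: 18.9
gripper_force: 58.2
```

Request:
arm_command(series=[10,0,0.4,0,0,10,0,1,0,0,10,0,1.8,0,0,10,0,2.7,0,0,10,0,3.6,0,0])

```text
clock: 37.87
eef_pos: [462.5, -77.8, 46.1]
tool_rot: [-3.14, 0.003, 3.027]
force: [-2.2, -3.1, 9.2]
width: 18.5
gripper_force: 58.4
```

Request:
arm_command(series=[10,0,1,0,0,10,0,2,0,0,10,0,3,0,0,10,0,4,0,0,10,0,5,0,0])

```text
clock: 38.28
eef_pos: [468.2, -27.8, 46.1]
tool_rot: [-3.14, 0.002, 3.027]
force: [-0.7, -3.2, 8.5]
width: 18.7
gripper_force: 58.4
```

Request:
arm_command(series=[10,0,0.9,0,0,10,0,1.7,0,0,10,0,2.4,0,0,10,0,3,0,0,10,0,3.5,0,0])

```text
clock: 38.7
eef_pos: [472.2, 7.5, 46.1]
tool_rot: [-3.141, 0.002, 3.028]
force: [-1.0, -2.8, 8.6]
width: 18.4
gripper_force: 58.5
```

Request:
arm_command(series=[10,0,0.2,0,0,10,0,0.4,0,0,10,0,0.6,0,0,10,0,0.8,0,0,10,0,1,0,0])

```text
clock: 39.12
eef_pos: [473.2, 16.5, 46.1]
tool_rot: [-3.14, 0.002, 3.028]
force: [-1.6, -9.9, 8.6]
width: 18.7
gripper_force: 58.8
```

Request:
arm_command(series=[10,0,0.1,0,0,10,0,0.2,0,0,10,0,0.3,0,0,10,0,0.4,0,0,10,0,0.4,0,0])

```text
clock: 39.53
eef_pos: [473.2, 16.5, 46.1]
tool_rot: [-3.136, 0.002, 3.024]
force: [-0.3, -14.0, 9.4]
width: 18.4
gripper_force: 59.1
```

Request:
arm_command(series=[100,0,0,0,0,100,0,0,0,0,100,0,0,0,0,100,0,0,0,0,100,0,-0.3,0,0])

```text
clock: 39.95
eef_pos: [472.8, 20.1, 44.8]
tool_rot: [3.141, 0.0, 3.031]
force: [0.4, 1.0, 0.2]
width: 77.8
gripper_force: 0.0
```

Request:
arm_command(series=[100,0,0,-3,0,100,0,0,-7,0,100,0,0,-11,0,100,0,0,-15,0,100,0,0,-18,0])

```text
clock: 40.37
eef_pos: [473.1, 18.9, 227.8]
tool_rot: [3.141, 0.003, 3.029]
force: [0.6, -0.2, 0.3]
width: 85.4
gripper_force: 0.0
```

Request:
arm_command(series=[100,0,0,0,0,100,0,0,0,0,100,0,0,0,0,100,0,0,0,0,100,0,0,0,0])

```text
clock: 40.78
eef_pos: [471.7, 18.8, 223.5]
tool_rot: [-3.141, -0.003, 3.029]
force: [0.2, 0.4, -0.2]
width: 85.8
gripper_force: 0.0
```

```bash
python3 - <<'E'
from hd import *
st(); shot('wrist','w15'); shot('top','t15'); shot('scene','s15')
p,X,ok=cloud('w15'); k=ok&(p.max(-1)<75)&(X[...,2]>112)&(X[...,2]<135)&(np.hypot(X[...,0]-595,X[...,1]-3)<60); q=X[k]
print(len(q),cv2.minAreaRect(q[:,:2].astype(np.float32)),np.percentile(q[:,2],95))
o=np.zeros((420,800,3),'uint8'); o[:300,:400]=cv2.resize(cv2.imread('pics/w15.png'),(400,300)); s=cv2.imread('pics/s15.png')[110:310,160:460]; o[:267,400:]=cv2.resize(s,(400,267)); cv2.imwrite('pics/m15.png',np.clip(o*1.5,0,255).astype('uint8'))
E
```

```text
{'clock': 40.783, 'eef_pos': [471.653, 18.84, 223.451], 'tool_rot': [-3.141, -0.003, 3.029], 'force': [0.205, 0.369, -0.158], 'width': 85.803, 'gripper_force': 0.0, 'qpos': [-0.203, 0.393, 0.141, 2.007, -0.079, 0.751, 1.443]}
1578 ((595.8577270507812, 27.581790924072266), (62.3585319519043, 76.24980926513672), 83.09440612792969) 124.81480777941842
```

View pics/m15.png

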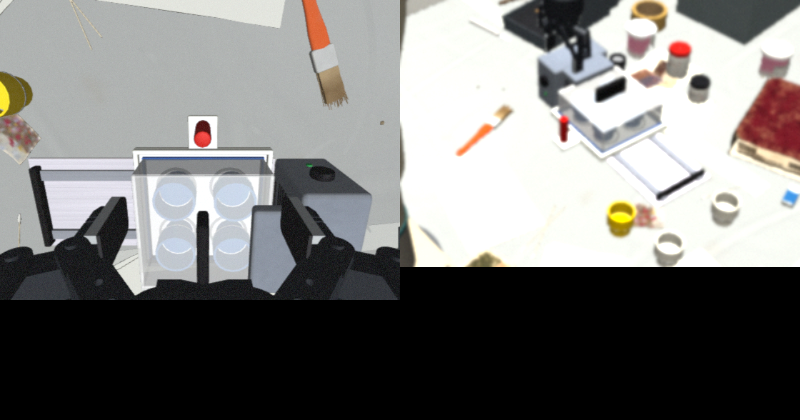

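The carriage is home with the four cups upright under the flat cover. Both white cups are standing, and the gripper is clear of everything.

```bash
python3 -c "
from h import *
print(workorder.finish_job())"
```

```text
the job is handed in; nothing more can be done
None
```

The job is done and handed in: all four blue cups stand upright on their own ring marks under the flat-seated cover, the carriage is home against the blower's stop, and both white cups are still standing (result not shown to me).

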